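# Set out the loose kitchen things on their matching stands

## Robot

A 6-joint arm with a two-finger parallel gripper is mounted at the origin on a cart in front of the work surface, level with it; the furniture and walls round the work are solid. World frame = base frame: x ahead of the robot, y to its left, z up, the work surface at z = 0. Lengths are in m, angles in rad, forces in N, time in s.
With the tool pointing down it reaches from about 0.3 to 0.775 m from the base axis. Payload 14.6 kg.
Tool frame: the origin (TCP) lies at the very end of the fingers, on their centre line; the grasp point (between the pads) lies 19 mm behind it; z points along the fingers, y is the line along which they close (so a half turn about z gives the same grasp; the last joint's range is limited). The gripper opens to 94 mm and grips with 3 to 60 N. Pads are 16 mm wide; open, the fingers measure 119 mm over their backs; the gripper's body (75 mm by 177 mm) begins 78 mm behind the grasp point.
Start: joints at [1.212, 0.3, 1.521, -0, 1.321, -0.067], TCP at [0.158, 0.527, 0.205] pointing down, gripper open.
Joint ranges: [-3.03, 3.03], [-0.79, 2.21], [0.23, 2.52], [-1.04, 4.18], [0, 3.07], [-2.55, 2.55]. Speed limits (rad/s): [2.22, 2.22, 2.57, 3.14, 3.14, 3.14].

## Interface

Orientations are given as [roll, pitch, yaw] about the fixed x, y, z axes, in that order (R = Rz(yaw) Ry(pitch) Rx(roll)).
In Python, from station import ctrl gives the robot as it stands.
- The arm moves only by the shell command python3 -m pendant 'ROWS' [OPENING] [FORCE]. ROWS is JSON, a list of rows, each a list of 2 entries, a list of its own where there are three numbers: the shift along the world's x, y, z in cm, then the turn about the world's z in rad. A call has 1 to 20 rows; each row shifts and turns the commanded pose from where the row before left it; what a row does not reach is not made up. A row lasts 1/12 s, in which the tool goes at most 41.7 mm and 7.16 degrees, less where a joint would pass 70% of its speed; a pose out of reach is approached as far as the arm can. A call is refused whole if a number of a shift passes 4.17 or a number of a turn 0.125, either way. A call with a gripper value outside its range is refused whole. OPENING is the opening, from 0 (shut) to 1 (fully open), set as the call begins (- or left out, the last holds). The fingers move at their own pace and stop on an object; FORCE is the grip in N (left out, the last holds). Time passes only in rows, so rows that do not move let the fingers close. It gives the time, the measured TCP pose, the force, the opening and the grip force at its end, in the units of the state.
- ctrl.get_obs(): the state, without advancing time (a new reading comes with each control period).
- ctrl.camera(name): name is "side" or "top" or "wrist"; returns a dict with "color" (400x640x3 uint8, red, green, blue), "intrinsics" (3x3 intrinsics, pixels), "camera_from_world" (4x4, takes a point from world to camera coordinates). Camera axes: x right, y down, z forward; pixel columns grow to the right and rows downward; lengths in m; the calibration is good to about 2 mm. A picture is of the moment at which its call begins. There is no depth.
- ctrl.hand_in(): hands the job in; it is judged then, once.
The state is a dict: "time_s": time; "qpos": joint angles; "joint_vel": joint speeds; "tau": joint torques, N m; "ee_pos": TCP position; "eef_rot": TCP orientation; "force": force on the tool from outside, world axes, zero at the start; "moment": the same for the moment, N m; "grip_width": finger opening in m; "grip_force": force on a finger pad.
Only numpy, scipy, OpenCV 4.12 (cv2) and the standard library are available. Lean on these libraries where they do the work, as an engineer would, in place of code of your own. Each camera call takes 0.05 s, during which the arm holds its last target. There are 200 camera calls.

## Task

Set out the four loose kitchen things at the front of the worktop, each in the middle of its own stand: the small food tin upright in the brown wooden dish, the red-capped spice jar upright in the red dish, the tea light inside the ring on the square blue tile, and the teaspoon lying lengthwise along the long white spoon rest (either way round). Let go of everything and do not push the jam jar or the blue beaker standing behind.

Things in the scene. Friction and masses are not known exactly. Their poses are not given: they have to be found in the camera images.
- tin: Small food tin with a coloured paper label and a bright silver lid, standing, 72 mm tall, 57 mm in diameter. Origin: centre of the underside; z up along its axis. 0.14 to 0.24 kg.
- jar: Glass spice jar with a red cap, standing by itself at the front of the worktop (not the group of jars at the back wall), 106 mm tall, 45 mm in diameter (cap at 85 to 106 mm). Origin: centre of the underside; z up along its axis. About 0.11 kg.
- candle: Tea light, low round pale cup with pale green wax, 38 mm in diameter, 15 mm tall. Origin: centre of the underside; z up. About 0.03 kg.
- spoon: Teaspoon with a red handle, lying flat, 132 mm long (its x axis), at most 26 mm wide, 11 mm high at most. Origin: mid-length, at the underside; its x axis runs along the spoon, z up. Pinch it across at the origin, with the fingertips just above the surface. About 0.04 kg.
- tin_stand: Brown wooden round dish for the tin, 92 mm outside, recess 80 mm in diameter with a cork disc; the recess floor is 5 mm above the worktop and the rim 12 mm. Fixed. Origin: centre of the underside, z up.
- jar_stand: Red round dish for the spice jar, 78 mm outside, recess 66 mm in diameter with a black disc; recess floor 5 mm and rim 12 mm above the worktop. Fixed. Origin: centre of the underside, z up.
- candle_tile: Square blue tile for the tea light, 90 x 90 mm, flat top 5 mm above the worktop, a thin white ring 66 mm in diameter drawn round its centre. Fixed. Origin: centre of the underside, z up.
- spoon_rest: Long white pad with round ends for the teaspoon, 150 x 56 mm, flat top 5 mm above the worktop, a long grey outline along its edge. Fixed. Origin: centre of the underside; x along its length, z up.
- jam: Jam jar with a white cap, standing behind the work under the wall cabinets (their fronts are about 0.59 m ahead of the robot, their undersides 0.54 m above the worktop), 75 mm in diameter, 112 mm tall; to be left alone. Origin: centre of the underside, z up.
- beaker: Blue plastic beaker, standing behind the work, 72 mm in diameter, 98 mm tall; to be left alone. Origin: centre of the underside, z up.

How it is judged:
At the end, for the whole second after the job is handed in: Tin and spice jar stand upright in the recess of their own dish (within 13 mm of its centre), the tea light flat on the blue tile within 15 mm of its centre, the teaspoon flat on the white rest within 15 mm of its centre and within 0.2 rad of its length, either way round; all at rest and released (horizontal distance between tin and tin_stand below 0.013 m and z of tin in the frame of tin_stand between 0.002 and 0.009 m and angle between each of tin, jar, candle, spoon's own z axis and vertical below 0.1 rad and linear speed of each of tin, jar, candle, spoon below 0.02 m/s and horizontal distance between jar and jar_stand below 0.013 m and z of jar in the frame of jar_stand between 0.002 and 0.009 m and horizontal distance between candle and candle_tile below 0.015 m and z of candle in the frame of candle_tile between 0.002 and 0.009 m and horizontal distance between spoon and spoon_rest below 0.015 m and z of spoon in the frame of spoon_rest between 0.002 and 0.009 m and angle between the x axis of spoon and the x axis of spoon_rest, either way round below 0.2 rad); the robot touches nothing.
It fails at once if the jam jar is pushed more than 30 mm (distance of jam from where it was at the start of the episode above 0.03 m).
It fails at once if the blue beaker is pushed more than 30 mm (distance of beaker from where it was at the start of the episode above 0.03 m).
It also fails if it takes over 102 s, if anything falls off the work surface, if the arm or the gripper's body presses on something with over 40 N, if the wrist force passes 120 N, or if a joint passes its speed limit or range.

## Working session

There is one attempt and no reset: what is moved stays moved. The work goes in short steps, Python scripts to look and compute and a shell command to move; the robot and the scene stay as the last step left them, time stands still between calls to the robot, and variables do not carry over. Pictures are saved under pics/ and viewed, at most 14 in all, crops included, and the job is handed in when it is done.

```bash
ls; mkdir -p pics
python3 - <<'E'
from station import ctrl
import cv2,numpy as np,pickle
d={}
for n in("top","side","wrist"):
    c=ctrl.camera(n);d[n]=c;cv2.imwrite(f"pics/{n}0.png",c["color"][:,:,::-1])
    T=c["camera_from_world"];print(n,c["intrinsics"][0,0],np.round(-T[:3,:3].T@T[:3,3],3),np.round(T[2,:3],2))
pickle.dump(d,open("d0.pkl","wb"))
print(ctrl.get_obs())
E
```

```text
pics
top 464.6779440454533 [ 0.462 -0.049  1.16 ] [ 0.1   0.02 -0.99]
side 361.49199663958706 [0.292 0.681 0.447] [ 0.31 -0.83 -0.46]
wrist 346.6318569229452 [0.084 0.549 0.384] [ 0.25 -0.08 -0.96]
{'time_s': 0.15, 'qpos': array([ 1.21238589e+00,  3.00346733e-01,  1.52144892e+00, -1.06863058e-05,
        1.32070909e+00, -6.65984670e-02]), 'joint_vel': array([ 0.00160962, -0.00034872, -0.00201563,  0.000356  ,  0.00092925,
       -0.00059846]), 'tau': array([-2.93385438e-04, -5.31968915e+01, -3.52813411e+01,  7.08287233e-02,
        2.36841501e-02, -1.03104244e-04]), 'ee_pos': array([0.15815992, 0.52655146, 0.20501046]), 'eef_rot': array([-3.14068189e+00, -5.03708996e-05,  2.84978331e+00]), 'force': array([-0.02132877,  0.98362104, -0.33734754]), 'moment': array([-0.00658705,  0.01928587, -0.08306369]), 'grip_force': 0.0, 'grip_width': 0.09385252903974058}
```

View pics/top0.png

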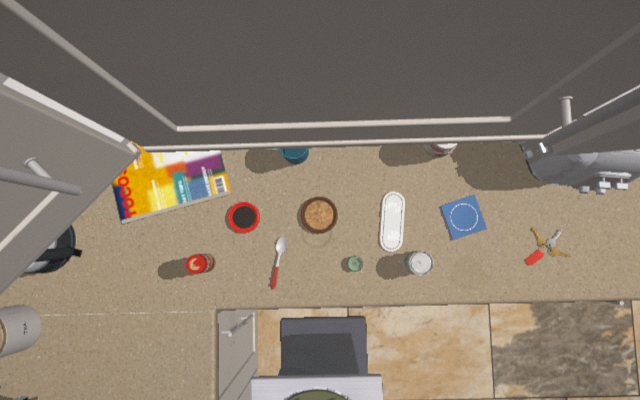

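View pics/side0.png

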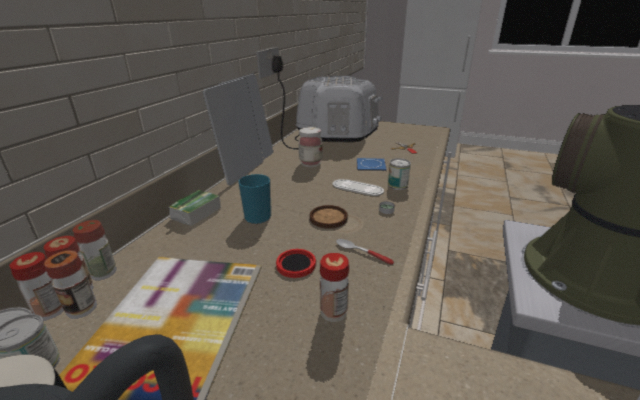

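Top view: red dish (243,217), wooden dish (319,215), white rest (392,222), blue tile (464,217), jar cap (198,263), spoon (278,262), tea light (355,264), tin lid (420,263). In the side view they are at (296,263), (328,216), (358,187), (371,164), (335,260), (365,252), (387,208) and (400,163) respectively.

```bash
cat > h.py <<'E'
import cv2,numpy as np
def ray(c,p):
    T=c["camera_from_world"];R=T[:3,:3];o=-R.T@T[:3,3]
    d=R.T@np.linalg.inv(c["intrinsics"])@np.array([p[0],p[1],1.]);return o,d/np.linalg.norm(d)
def plane(c,p,z):
    o,d=ray(c,p);return o+d*(z-o[2])/d[2]
def tri(c1,p1,c2,p2):
    o1,d1=ray(c1,p1);o2,d2=ray(c2,p2)
    s=np.linalg.lstsq(np.c_[d1,-d2],o2-o1,rcond=None)[0]
    a,b=o1+s[0]*d1,o2+s[1]*d2;return (a+b)/2,np.linalg.norm(a-b)
def proj(c,P):
    T=c["camera_from_world"];q=c["intrinsics"]@(T[:3,:3]@np.asarray(P)+T[:3,3]);return q[:2]/q[2]
def mask(c,roi,f):
    x0,y0,x1,y1=roi;im=c["color"];hsv=cv2.cvtColor(im,cv2.COLOR_RGB2HSV).astype(int)
    m=np.zeros(im.shape[:2],np.uint8);m[y0:y1,x0:x1]=f(*[hsv[y0:y1,x0:x1,i] for i in range(3)])
    cs,_=cv2.findContours(m,cv2.RETR_EXTERNAL,cv2.CHAIN_APPROX_NONE)
    k=max(cs,key=cv2.contourArea) if cs else None
    return m,k
red=lambda h,s,v:((h<9)|(h>171))&(s>140)&(v>70)
blue=lambda h,s,v:(h>98)&(h<125)&(s>80)
white=lambda h,s,v:(s<40)&(v>140)
green=lambda h,s,v:(h>33)&(h<95)&(s>18)
brown=lambda h,s,v:(s>95)
spoon=lambda h,s,v:red(h,s,v)|((s<40)&(v>120))
E
python3 - <<'E'
from h import *;import pickle
d=pickle.load(open("d0.pkl","rb"));t,s=d["top"],d["side"]
R={"jar_stand":(red,(222,198,264,238),(272,245,320,282),.012),"tin_stand":(brown,(296,192,342,238),(304,202,352,230),.012),
"rest":(white,(374,186,410,256),(328,176,388,198),.005),"tile":(blue,(438,190,492,244),(352,154,390,174),.005),
"jar":(red,(182,250,216,276),(316,250,354,284),.106),"spoon":(spoon,(264,232,292,292),(333,236,394,266),.004),
"candle":(green,(344,252,366,276),(376,200,398,218),.015),"tin":(white,(404,248,436,278),(386,156,414,178),.072)}
vis=[t["color"].copy(),s["color"].copy()]
for n,(f,a,b,z) in R.items():
    cc=[]
    for i,(c,r) in enumerate(((t,a),(s,b))):
        m,k=mask(c,r,f)
        cv2.drawContours(vis[i],[k],-1,(255,0,255),1)
        h=cv2.convexHull(k);M=cv2.moments(h);p=np.array([M["m10"],M["m01"]])/M["m00"];cc.append(p)
        if i==0:
            w=np.array([plane(c,q,z)[:2] for q in h[:,0]],np.float32)
            rr=cv2.minAreaRect(w*1000);ext=np.round(rr[1],0),round(rr[2],1)
    P,e=tri(t,cc[0],s,cc[1])
    print(n,np.round(cc,1).tolist(),"top@z",np.round(plane(t,cc[0],z),3),"side@z",np.round(plane(s,cc[1],z),3),"tri",np.round(P,3),round(e,4),"size",ext)
A=cv2.resize(vis[0][180:300,170:500],None,fx=2.4,fy=2.4,interpolation=cv2.INTER_NEAREST)
B=cv2.resize(vis[1][145:295,260:430],None,fx=2,fy=2,interpolation=cv2.INTER_NEAREST)
o=np.zeros((A.shape[0]+B.shape[0],A.shape[1],3),np.uint8);o[:A.shape[0]]=A;o[A.shape[0]:,:B.shape[1]]=B
cv2.imwrite("pics/m0.png",o[:,:,::-1]);print(o.shape)
E
```

```text
jar_stand [[243.3, 216.9], [295.5, 262.8]] top@z [0.542 0.169 0.012] side@z [0.538 0.183 0.012] tri [0.543 0.171 0.002] 0.0011 size (array([77., 75.]), 88.5)
tin_stand [[318.6, 214.5], [328.0, 216.3]] top@z [ 0.543 -0.018  0.012] side@z [ 0.538 -0.001  0.012] tri [ 0.544 -0.018  0.001] 0.001 size (array([87., 87.]), 88.5)
rest [[391.8, 221.2], [358.2, 186.2]] top@z [ 0.522 -0.199  0.005] side@z [ 0.52  -0.193  0.005] tri [ 0.522 -0.199  0.002] 0.0009 size (array([ 58., 150.]), 84.0)
tile [[463.2, 216.7], [370.8, 164.0]] top@z [ 0.529 -0.376  0.005] side@z [ 0.525 -0.36   0.005] tri [ 0.529 -0.378 -0.003] 0.0002 size (array([87., 88.]), 16.9)
jar [[196.0, 263.5], [333.5, 266.2]] top@z [0.432 0.259 0.106] side@z [0.429 0.278 0.106] tri [0.433 0.263 0.093] 0.0017 size (array([43., 45.]), 0.0)
spoon [[279.8, 249.4], [349.5, 244.2]] top@z [0.459 0.081 0.004] side@z [0.462 0.078 0.004] tri [0.46  0.08  0.006] 0.0018 size (array([27., 73.]), 70.5)
candle [[354.3, 263.2], [386.3, 206.2]] top@z [ 0.421 -0.102  0.015] side@z [ 0.42  -0.091  0.015] tri [ 0.422 -0.103  0.008] 0.0011 size (array([34., 34.]), 88.6)
tin [[420.8, 262.8], [399.7, 162.4]] top@z [ 0.42  -0.253  0.072] side@z [ 0.419 -0.24   0.072] tri [ 0.421 -0.254  0.066] 0.001 size (array([55., 55.]), 88.6)
(588, 792, 3)
```

View pics/m0.png

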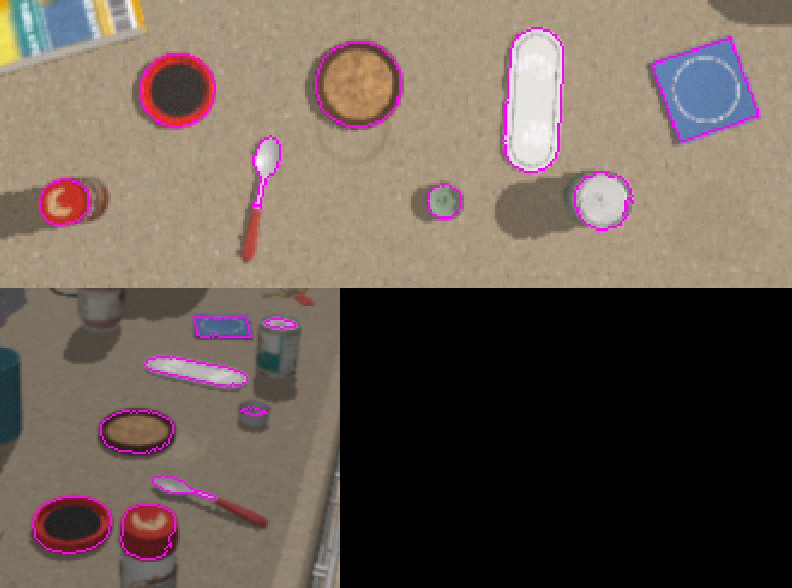

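Masks fit well in the top view and the sizes match (77/92→87, 150x58, 88, 55, 45 mm). In the side view, triangulated heights are about 5 mm low but plausible. Next: spoon ends, rest axis, tile angle, and the back objects.

```bash
python3 - <<'E'
from h import *;import pickle
d=pickle.load(open("d0.pkl","rb"));t,s=d["top"],d["side"]
m,_=mask(t,(264,232,292,292),spoon);pts=np.argwhere(m)[:,::-1]
w=np.array([plane(t,q,.004)[:2] for q in pts])
u=np.linalg.svd(w-w.mean(0))[2][0];pr=w@u
a,b=w[pr.argmin()],w[pr.argmax()];print("spoon",a,b,(a+b)/2,np.linalg.norm(a-b),"dir",np.degrees(np.arctan2(*(u*np.sign(u[0]))[::-1])))
m,k=mask(t,(374,186,410,256),white)
w=np.array([plane(t,q,.005)[:2] for q in np.argwhere(m)[:,::-1]]);u=np.linalg.svd(w-w.mean(0))[2][0];u*=np.sign(u[0])
print("rest",w.mean(0),np.degrees(np.arctan2(u[1],u[0])))
m,k=mask(s,(238,172,274,226),lambda h,s,v:(h>85)&(h<115)&(s>80));k=k[:,0]
bp=k[k[:,1].argmax()];print("beaker front base",plane(s,bp,0))
print("jam base front",plane(s,(311,167),0),"jam top c",plane(s,(311,130),.112), "beaker top c",plane(s,(256,180),.098))
E
python3 -m pendant '[[[3.5,-3.3,0],0],[[3.5,-3.3,0],0],[[3.5,-3.3,0],0],[[3.5,-3.3,0],0],[[3.5,-3.3,0],0],[[3.5,-3.3,0],0],[[3.5,-3.3,0],0],[[3,-3.4,0],0],[[0,0,0],0],[[0,0,0],0]]' 1 20
```

```text
spoon [0.49225423 0.07443814] [0.36789294 0.10349604] [0.43007359 0.08896709] 0.12771097107410476 dir -12.503126800306719
rest [ 0.52223625 -0.19905594] -6.0703475738469574
beaker front base [0.70551371 0.06674107 0.        ]
jam base front [ 0.69797615 -0.28377909  0.        ] jam top c [ 0.70532975 -0.30740878  0.112     ] beaker top c [0.69755524 0.04009951 0.098     ]
time_s: 0.98
ee_pos: [0.399, 0.294, 0.2052]
eef_rot: [-3.141, -0.0, 2.846]
force: [-0.1, -0.0, 0.6]
grip_width: 0.0936
grip_force: 0.0
```

```bash
python3 -m pendant '[[[1.7,-1.65,0],0],[[1.7,-1.65,0],0],[[0,0,0],0],[[0,0,0],0]]'
python3 - <<'E'
from h import *;from station import ctrl;import pickle
c=ctrl.camera("wrist");cv2.imwrite("pics/w1.png",c["color"][:,:,::-1]);pickle.dump(c,open("w1.pkl","wb"))
print(proj(c,[.432,.26,.106]),proj(c,[.43,.089,.004]),proj(c,[.542,.169,.012]))
E
```

```text
time_s: 1.32
ee_pos: [0.4316, 0.2629, 0.2052]
eef_rot: [-3.141, -0.0, 2.85]
force: [-1.2, -0.3, 0.8]
grip_width: 0.0939
grip_force: 0.0
[317.2171454  198.98001787] [175.81150226 214.48913856] [271.75597217 283.47369603]
```

View pics/w1.png

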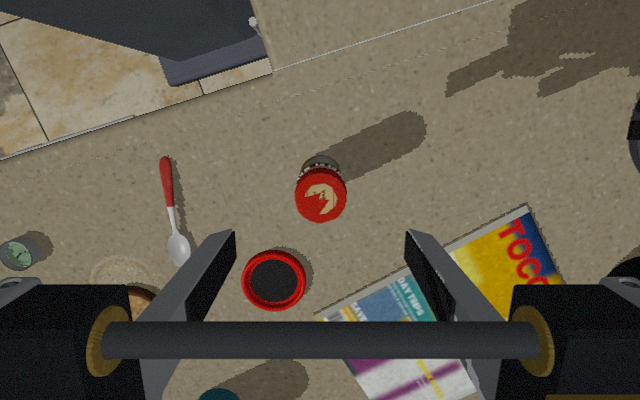

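Wrist view: cap centre (321,195) against a prediction of (317,199), red dish (273,280) against (272,283). They agree within about 4 mm. I'll triangulate the top and wrist views as a height check.

Run:
```python
from h import *;import pickle
d=pickle.load(open("d0.pkl","rb"));t=d["top"];c=pickle.load(open("w1.pkl","rb"))
def cen(k):
    M=cv2.moments(cv2.convexHull(k));return np.array([M["m10"],M["m01"]])/M["m00"]
for n,ra,rb,z in(("jar",(182,250,216,276),(285,160,360,228),.106),("dish",(222,198,264,238),(236,245,312,316),.012)):
    a=cen(mask(t,ra,red)[1]);b=cen(mask(c,rb,red)[1]);P,e=tri(t,a,c,b);print(n,b,P.round(4),round(e,4),plane(c,b,z).round(4))
b=(168+180)/2,(157+268)/2
print("spoon",plane(c,(166,157),.004),plane(c,(180,268),.006),tri(t,proj(t,(.43,.089,.004)),c,np.array(proj(c,(plane(c,(166,157),.004)+plane(c,(180,268),.006))/2))))
```

```text
jar [320.21801843 195.29648089] [0.4322 0.2624 0.0955] 0.0004 [0.4297 0.2633 0.106 ]
dish [273.39314322 280.35068888] [0.5422 0.1702 0.005 ] 0.0003 [0.5386 0.1722 0.012 ]
spoon [0.36501752 0.1048776  0.004     ] [0.49365744 0.06827633 0.006     ] (array([0.42944863, 0.08831036, 0.00790264]), np.float64(0.0013897024262188391))
```

```bash
python3 -m pendant '[[[0,0,-3],0],[[0,0,-3.5],0],[[0,0,-3.5],0],[[0,0,-3],0],[[0,0,-2],0],[[0,0,-1],0],[[0,0,0],0]]' 1 20; python3 -m pendant '[[[0,0,0],0],[[0,0,0],0],[[0,0,0],0],[[0,0,0],0],[[0,0,0],0],[[0,0,0],0],[[0,0,0],0],[[0,0,0],0],[[0,0,0],0],[[0,0,0],0]]' 0 20
```

```text
time_s: 1.95
ee_pos: [0.4305, 0.2629, 0.0438]
eef_rot: [-3.139, -0.002, 2.851]
force: [-0.8, 0.2, -0.2]
grip_width: 0.0938
grip_force: 0.0
time_s: 2.78
ee_pos: [0.4321, 0.2624, 0.0455]
eef_rot: [3.142, 0.0, 2.85]
force: [-0.1, -0.4, 1.9]
grip_width: 0.0441
grip_force: 20.0
```

```bash
python3 -m pendant '[[[0,0,2],0],[[0,0,2.5],0],[[1.5,-1.2,0],0],[[2.5,-2,0],0],[[2.5,-2.1,0],0],[[2.5,-2.1,0],0],[[1.4,-1.3,0],0],[[0.5,-0.5,0],0],[[0,0,0],0],[[0,0,0],0],[[0,0,0],0]]'
```

```text
time_s: 3.7
ee_pos: [0.5401, 0.1713, 0.0904]
eef_rot: [-3.141, -0.0, 2.851]
force: [-0.1, 0.5, -1.2]
grip_width: 0.0441
grip_force: 20.0
```

```bash
python3 -m pendant '[[[0.1,-0.1,-2],0],[[0,0,-1.2],0],[[0,0,-0.5],0],[[0,0,-0.25],0],[[0,0,0],0],[[0,0,0],0],[[0,0,0],0]]'
```

```text
time_s: 4.28
ee_pos: [0.542, 0.1696, 0.0513]
eef_rot: [3.141, 0.0, 2.85]
force: [0.2, 0.8, -0.9]
grip_width: 0.0439
grip_force: 20.0
```

```bash
python3 -m pendant '[[[0,0,-0.1],0],[[0,0,0],0],[[0,0,0],0]]';  python3 -m pendant '[[[0,0,0],0],[[0,0,0],0],[[0,0,0],0],[[0,0,0],0],[[0,0,0],0],[[0,0,0],0],[[0,0,0],0],[[0,0,3],0],[[0,0,4],0],[[0,0,4],0],[[0,0,2],0],[[-1.5,-1.5,0],0],[[-3,-2.5,0],0],[[-3,-2.5,0],0],[[-2.5,-1.5,0],0],[[0,0,0],-0.05],[[0,0,0],0]]' 0.9
```

```text
time_s: 4.53
ee_pos: [0.5423, 0.1695, 0.0505]
eef_rot: [3.141, 0.001, 2.85]
force: [-0.3, 0.2, 4.6]
grip_width: 0.044
grip_force: 20.0
time_s: 5.95
ee_pos: [0.4415, 0.0889, 0.1805]
eef_rot: [3.141, 0.001, 2.796]
force: [0.7, -0.1, 0.5]
grip_width: 0.0847
grip_force: 0.0
```

```bash
python3 -m pendant '[[[-0.6,0,0],0.05],[[-0.5,0,0],0.05],[[0,0,0],0],[[0,0,0],0]]' 0.6
python3 - <<'E'
from h import *;from station import ctrl
c=ctrl.camera("wrist");cv2.imwrite("pics/w2.png",c["color"][:,:,::-1])
P=proj(c,[.43,.089,.004]);print(P)
x,y=P.astype(int);m,_=mask(c,(max(x-60,0),max(y-110,0),x+60,y+110),spoon)
n,l,st,ce=cv2.connectedComponentsWithStats(cv2.morphologyEx(m,cv2.MORPH_CLOSE,np.ones((7,7))));i=1+st[1:,4].argmax();print(st[i])
w=np.array([plane(c,q,.005)[:2] for q in np.argwhere(l==i)[:,::-1]]);u=np.linalg.svd(w-w.mean(0),full_matrices=False)[2][0];u*=np.sign(u[0]);pr=w@u;a,b=w[pr.argmin()],w[pr.argmax()]
print(a,b,(a+b)/2,np.linalg.norm(a-b),np.degrees(np.arctan2(b[1]-a[1],b[0]-a[0])),np.degrees(np.arctan2(u[1],u[0])))
t=ctrl.camera("top");m,k=mask(t,(222,190,264,238),red);print("jar cap top",plane(t,cv2.minEnclosingCircle(k)[0],.05))
E
```

```text
time_s: 6.28
ee_pos: [0.4315, 0.0897, 0.18]
eef_rot: [3.142, 0.0, 2.9]
force: [0.6, -0.3, -0.6]
grip_width: 0.0612
grip_force: 0.0
[319.29372368 176.76043872]
[ 305  111   26  127 1582]
[0.36355168 0.09902137] [0.49564892 0.07466569] [0.4296003  0.08684353] 0.13432377753711616 -10.446692087721154 -13.558529096848366
jar cap top [0.54061872 0.16427735 0.05      ]
```

View pics/w2.png

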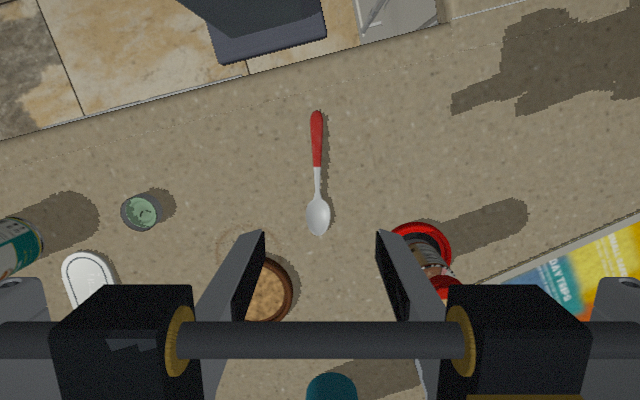

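Spoon runs from (316,111) to (318,236), aligned with the tool and 134 mm long. The jar stands upright in its red dish. Now down onto the spoon.

```bash
python3 -m pendant '[[[-0.1,-0.1,-3],0],[[0,0,-3.5],0],[[0,0,-3.5],0],[[0,0,-3],0],[[0,0,-2],0],[[0,0,-1],0],[[0,0,-0.6],0],[[0,0,-0.4],0],[[0,0,0],0],[[0,0,0],0],[[0,0,0],0]]' 0.6; python3 -m pendant '[[[0,0,-0.3],0],[[0,0,0],0],[[0,0,0],0]]'
```

```text
time_s: 7.3
ee_pos: [0.4306, 0.0885, 0.0109]
eef_rot: [3.141, 0.002, 2.9]
force: [-0.1, -0.4, -0.4]
grip_width: 0.0562
grip_force: 0.0
time_s: 7.55
ee_pos: [0.4301, 0.0884, 0.0071]
eef_rot: [3.142, 0.0, 2.9]
force: [0.9, 0.0, -0.3]
grip_width: 0.0564
grip_force: 0.0
```

```bash
python3 -m pendant '[[[0,0,0],0],[[0,0,0],0],[[0,0,0],0],[[0,0,0],0],[[0,0,0],0],[[0,0,0],0],[[0,0,0],0],[[0,0,0],0],[[0,0,0],0],[[0,0,0],0],[[0,0,0],0]]' 0 20
```

```text
time_s: 8.47
ee_pos: [0.4306, 0.0886, 0.0085]
eef_rot: [3.141, 0.001, 2.9]
force: [-9.5, 0.2, 28.6]
grip_width: 0.0116
grip_force: 22.4
```

Upward force of 29 N: the tips are too high and wedging on the spoon's top. I'll open, go lower and close again.

```bash
python3 -m pendant '[[[0,0,0],0],[[0,0,0],0],[[0,0,0],0],[[0,0,0],0],[[0,0,-0.2],0],[[0,0,-0.2],0],[[0,0,0],0],[[0,0,0],0],[[0,0,0],0]]' 0.4 10
```

```text
time_s: 9.22
ee_pos: [0.43, 0.0884, 0.0029]
eef_rot: [-3.142, -0.0, 2.9]
force: [-0.2, 0.3, 0.1]
grip_width: 0.0373
grip_force: 0.0
```

```bash
python3 -m pendant '[[[0,0,0],0],[[0,0,-0.05],0],[[0,0,0],0],[[0,0,0],0],[[0,0,0],0],[[0,0,0],0],[[0,0,0],0],[[0,0,0],0],[[0,0,0],0],[[0,0,0],0],[[0,0,0],0]]' 0 10
```

```text
time_s: 10.13
ee_pos: [0.43, 0.0884, 0.0025]
eef_rot: [3.142, 0.0, 2.9]
force: [0.6, -0.4, 0.1]
grip_width: 0.0205
grip_force: 10.0
```

Run:
```python
from h import *;from station import ctrl
a=ctrl.camera("wrist")["color"];b=ctrl.camera("side")["color"][215:295,310:420]
b=cv2.resize(b,(412,300),interpolation=cv2.INTER_CUBIC)
a=a[60:360,120:508]
cv2.imwrite("pics/w3.png",np.hstack([a,b])[:,:,::-1])
```

```text
(no output)
```

View pics/w3.png

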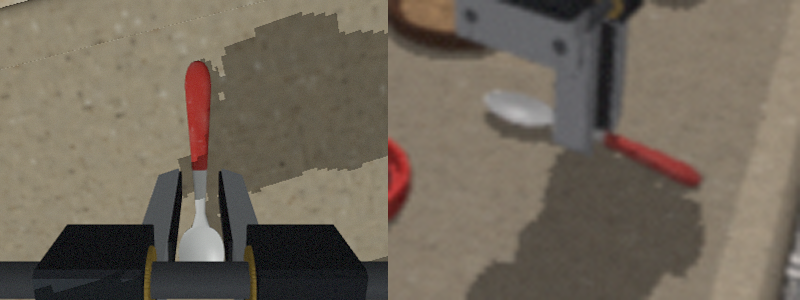

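Spoon (handle tip about (197,62) in the crop) is still in line between the fingers. Lift and check.

```bash
python3 -m pendant '[[[0,0,0.5],0],[[0,0,1],0],[[0,0,2],0],[[0,0,3],0],[[0,0,3],0],[[0,0,1.5],0],[[0,0,0],0],[[0,0,0],0]]' 0 12
python3 - <<'E'
from h import *;from station import ctrl
a=ctrl.camera("wrist")["color"];b=ctrl.camera("side")["color"][195:275,310:420]
b=cv2.resize(b,(412,300),interpolation=cv2.INTER_CUBIC)
a=a[60:360,120:508]
cv2.imwrite("pics/w4.png",np.hstack([a,b])[:,:,::-1])
E
```

```text
time_s: 10.9
ee_pos: [0.4302, 0.0884, 0.1133]
eef_rot: [3.141, 0.002, 2.9]
force: [-0.1, 0.1, -0.4]
grip_width: 0.0203
grip_force: 12.0
```

View pics/w4.png

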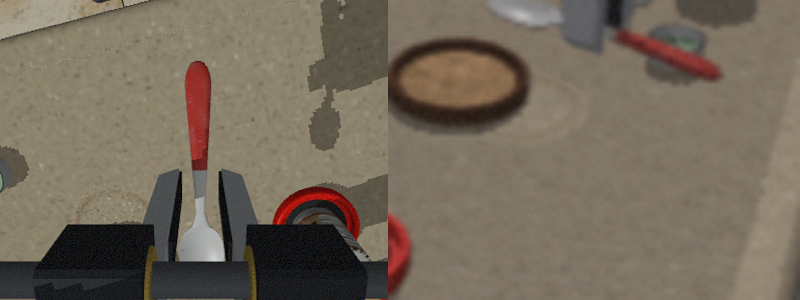

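Spoon is held firmly and in the same pose. Carry it to the rest, turning by 0.12 rad.

```bash
python3 -m pendant '[[[0.5,-1.5,0],0.02],[[1,-3,0],0.02],[[1,-3.2,0],0.02],[[1.1,-3.5,0],0.02],[[1.1,-3.5,0],0.02],[[1.1,-3.5,0],0.02],[[1.1,-3.5,0],0],[[1.1,-3.5,0],0],[[0.7,-2,0],0],[[0.5,-1.5,0],0],[[0,0,0],0],[[0,0,0],0],[[0,0,0],0]]'
python3 - <<'E'
from h import *;from station import ctrl
c=ctrl.camera("wrist")["color"];h=cv2.resize(c,(480,300));b=ctrl.camera("side")["color"][155:235,310:395]
cv2.imwrite("pics/w5.png",np.hstack([h,cv2.resize(b,(319,300),interpolation=cv2.INTER_CUBIC)])[:,:,::-1])
E
```

```text
time_s: 12.08
ee_pos: [0.5214, -0.1977, 0.1115]
eef_rot: [3.141, -0.002, 3.02]
force: [-0.4, -0.4, -0.2]
grip_width: 0.0204
grip_force: 12.0
```

View pics/w5.png

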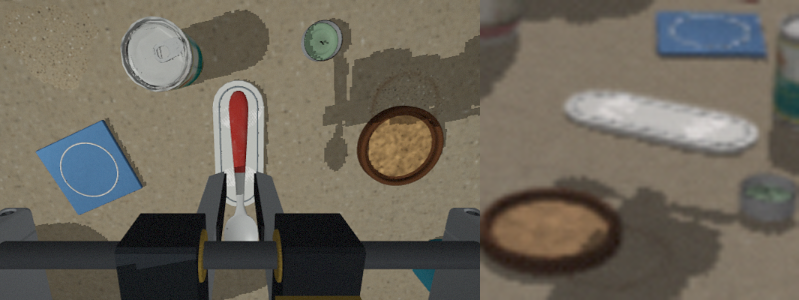

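Spoon is aligned over the white rest. Lower it.

```bash
python3 -m pendant '[[[0,-0.1,-2],0],[[0,0,-3],0],[[0,0,-2.5],0],[[0,0,-1.5],0],[[0,0,-0.7],0],[[0,0,-0.3],0],[[0,0,0],0],[[0,0,0],0],[[0,0,0],0],[[0,0,0],0]]'
```

```text
time_s: 13.02
ee_pos: [0.5224, -0.1997, 0.0134]
eef_rot: [-3.141, 0.001, 3.02]
force: [0.4, 0.1, -1.2]
grip_width: 0.0205
grip_force: 12.0
```

```bash
python3 -m pendant '[[[0,0,-0.3],0],[[0,0,-0.2],0],[[0,0,0],0],[[0,0,0],0]]'; python3 -m pendant '[[[0,0,-0.1],0],[[0,0,0],0],[[0,0,0],0]]'
```

```text
time_s: 13.35
ee_pos: [0.5219, -0.1996, 0.0073]
eef_rot: [3.142, -0.0, 3.02]
force: [0.3, 0.3, -0.1]
grip_width: 0.0201
grip_force: 12.0
time_s: 13.6
ee_pos: [0.5221, -0.1996, 0.007]
eef_rot: [3.142, 0.0, 3.02]
force: [-2.3, 1.8, 6.5]
grip_width: 0.0202
grip_force: 12.1
```

Contact. Release with a small opening, rise, and go over the candle at (.421,-.102).

```bash
python3 -m pendant '[[[0,0,0],0],[[0,0,0],0],[[0,0,0],0],[[0,0,0],0],[[0,0,0],0],[[0,0,1],0],[[0,0,3],0],[[0,0,4],0],[[0,0,4],0],[[0,0,3],0],[[-1,1,1],0],[[-3,3,0],0],[[-3,3,0],0],[[-2,2,0],0],[[-1,0.8,0],0],[[0,0,0],0],[[0,0,0],0]]' 0.6
python3 - <<'E'
from h import *;from station import ctrl
c=ctrl.camera("wrist");t=ctrl.camera("top");s=ctrl.camera("side")
P=proj(c,(.421,-.102,.015));print(P)
x,y=P.astype(int)
for n,cc,r in(("w",c,(x-45,y-45,x+45,y+45)),):
    m,k=mask(cc,r,green);q,rad=cv2.minEnclosingCircle(k);print(n,q,rad,plane(cc,q,.015))
    print(tri(t,(354.3,263.2),cc,q))
h=cv2.resize(c["color"],(480,300));b=s["color"][155:235,310:395]
cv2.imwrite("pics/w6.png",np.hstack([h,cv2.resize(b,(319,300),interpolation=cv2.INTER_CUBIC)])[:,:,::-1])
E
```

```text
time_s: 15.02
ee_pos: [0.4234, -0.1027, 0.1674]
eef_rot: [-3.141, 0.002, 3.02]
force: [0.1, 1.1, 0.1]
grip_width: 0.0563
grip_force: 0.0
[320.72704384 180.37056662]
w (319.78570556640625, 178.92857360839844) 19.012723922729492 [ 0.41945246 -0.10274061  0.015     ]
(array([ 0.42108485, -0.10282089,  0.00755123]), np.float64(0.00025603691071209207))
```

View pics/w6.png

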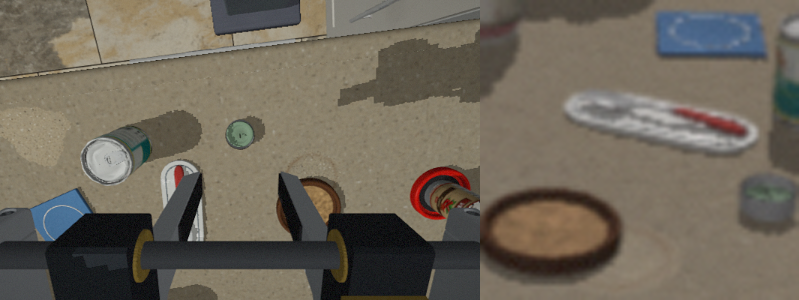

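Spoon lies on the rest. Tea light at (.4205,-.1028), image (320,179). Descend and grip it.

```bash
python3 -m pendant '[[[-0.2,0,-2],0],[[-0.1,0,-3],0],[[0,0,-3.2],0],[[0,0,-3],0],[[0,0,-2.5],0],[[0,0,-1.3],0],[[0,0,-0.6],0],[[0,0,-0.3],0],[[0,0,0],0],[[0,0,0],0],[[0,0,0],0]]' 0.7
```

```text
time_s: 16.08
ee_pos: [0.4207, -0.1029, 0.0083]
eef_rot: [-3.141, 0.002, 3.02]
force: [0.9, 0.1, 0.7]
grip_width: 0.0659
grip_force: 0.0
```

```bash
python3 -m pendant '[[[0,0,-0.3],0],[[0,0,-0.1],0],[[0,0,0],0],[[0,0,0],0],[[0,0,0],0],[[0,0,0],0],[[0,0,0],0],[[0,0,0],0],[[0,0,0],0],[[0,0,0],0],[[0,0,0],0],[[0,0,0],0]]' 0 10
```

```text
time_s: 17.08
ee_pos: [0.4201, -0.1027, 0.0035]
eef_rot: [-3.142, 0.0, 3.02]
force: [-0.5, 1.0, 2.2]
grip_width: 0.0368
grip_force: 10.0
```

```bash
python3 -m pendant '[[[0,0,1],0],[[0,0,3],0],[[0,0,4],0],[[0,0,3.5],0],[[1,-2,0],0],[[1.2,-3,0],0],[[1.3,-3.3,0],0],[[1.4,-3.4,0],0],[[1.4,-3.5,0],0],[[1.4,-3.5,0],0],[[1.4,-3.4,0],0],[[1.2,-3.2,0],0],[[0.6,-2,0],0],[[0,0,0],0],[[0,0,0],0],[[0,0,0],0]]'
```

```text
time_s: 18.42
ee_pos: [0.5288, -0.3749, 0.1186]
eef_rot: [3.141, -0.0, 3.02]
force: [-0.6, 0.1, -0.5]
grip_width: 0.0372
grip_force: 10.0
```

```bash
python3 -m pendant '[[[0,-0.1,-2],0],[[0,0,-3],0],[[0,0,-2.5],0],[[0,0,-1.5],0],[[0,0,-1],0],[[0,0,-0.5],0],[[0,0,0],0],[[0,0,0],0],[[0,0,0],0]]'; python3 -m pendant '[[[0,0,-0.3],0],[[0,0,-0.1],0],[[0,0,0],0],[[0,0,0],0]]'
```

```text
time_s: 19.17
ee_pos: [0.5296, -0.3769, 0.0149]
eef_rot: [-3.141, 0.002, 3.02]
force: [0.4, -0.2, 0.1]
grip_width: 0.0369
grip_force: 10.0
time_s: 19.5
ee_pos: [0.5291, -0.3767, 0.0095]
eef_rot: [-3.142, 0.0, 3.02]
force: [0.1, -0.1, -0.3]
grip_width: 0.0371
grip_force: 10.0
```

```bash
python3 -m pendant '[[[0,0,-0.1],0],[[0,0,0],0],[[0,0,0],0]]'; python3 -m pendant '[[[0,0,0],0],[[0,0,0],0],[[0,0,0],0],[[0,0,0],0],[[0,0,0],0],[[0,0,1],0],[[0,0,3],0],[[0,0,4],0],[[0,0,4],0],[[0,0,4],0],[[-1,1,1],0],[[-3,3,0],0],[[-3,3,0],0],[[-2,3,0],0],[[-1.5,1.7,0],0],[[-0.4,0.5,0],0],[[0,0,0],0],[[0,0,0],0]]' 1
python3 - <<'E'
from h import *;from station import ctrl
c=ctrl.camera("wrist");t=ctrl.camera("top");s=ctrl.camera("side")
x,y=proj(c,(.42,-.254,.072)).astype(int)
m,k=mask(c,(x-55,y-55,x+55,y+55),white);q,rad=cv2.minEnclosingCircle(k);print((x,y),q,rad,plane(c,q,.072),tri(t,(420.8,262.8),c,q))
h=cv2.resize(c["color"],(480,300));b=s["color"][145:205,335:399]
cv2.imwrite("pics/w7.png",np.hstack([h,cv2.resize(b,(320,300),interpolation=cv2.INTER_CUBIC)])[:,:,::-1])
E
```

```text
time_s: 19.75
ee_pos: [0.5292, -0.3768, 0.0086]
eef_rot: [-3.141, 0.0, 3.02]
force: [-0.0, -0.3, 1.1]
grip_width: 0.0373
grip_force: 10.0
time_s: 21.25
ee_pos: [0.4218, -0.2564, 0.1793]
eef_rot: [-3.141, 0.001, 3.02]
force: [0.9, 0.2, -0.4]
grip_width: 0.0938
grip_force: 0.0
(np.int64(322), np.int64(192)) (323.5952453613281, 191.1666717529297) 27.587203979492188 [ 0.4187881  -0.25319472  0.072     ] (array([ 0.42016862, -0.25369278,  0.06759646]), np.float64(0.0009301030756642731))
```

View pics/w7.png

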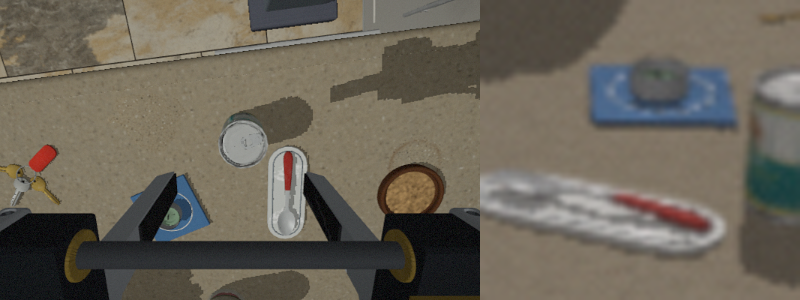

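Tea light sits inside the ring. Tin lid at image (324,191), giving (.420,-.2535). Grasp the tin.

```bash
python3 -m pendant '[[[-0.2,0.3,-2],0],[[0,0,-3],0],[[0,0,-3.3],0],[[0,0,-3],0],[[0,0,-2],0],[[0,0,-1],0],[[0,0,-0.6],0],[[0,0,0],0],[[0,0,0],0],[[0,0,0],0]]' 1; python3 -m pendant '[[[0,0,0],0],[[0,0,0],0],[[0,0,0],0],[[0,0,0],0],[[0,0,0],0],[[0,0,0],0],[[0,0,0],0],[[0,0,0],0],[[0,0,0],0],[[0,0,0],0]]' 0 25
```

```text
time_s: 22.23
ee_pos: [0.4198, -0.2532, 0.0306]
eef_rot: [-3.141, 0.002, 3.02]
force: [0.1, 0.0, -0.4]
grip_width: 0.0937
grip_force: 0.0
time_s: 23.07
ee_pos: [0.4192, -0.2528, 0.0295]
eef_rot: [-3.142, 0.0, 3.02]
force: [-1.2, 0.1, 2.6]
grip_width: 0.0569
grip_force: 25.0
```

```bash
python3 -m pendant '[[[0,0,1],0],[[0,0,2.5],0],[[0,0,2.5],0],[[0.8,1.5,0],0],[[1.5,3,0],0],[[1.6,3,0],0],[[1.6,3,0],0],[[1.6,3,0],0],[[1.6,3,0],0],[[1.5,3,0],0],[[1.3,2.5,0],0],[[0.8,1.5,0],0],[[0,0,0],0],[[0,0,0],0],[[0,0,0],0]]'
```

```text
time_s: 24.32
ee_pos: [0.5417, -0.0184, 0.0896]
eef_rot: [-3.141, -0.0, 3.02]
force: [-0.1, -1.7, -1.7]
grip_width: 0.057
grip_force: 25.0
```

```bash
python3 -m pendant '[[[0,0,-2],0],[[0,0,-2],0],[[0,0,-0.8],0],[[0,0,-0.4],0],[[0,0,0],0],[[0,0,0],0],[[0,0,0],0]]'; python3 -m pendant '[[[0,0,-0.2],0],[[0,0,-0.1],0],[[0,0,0],0],[[0,0,0],0]]'
```

```text
time_s: 24.9
ee_pos: [0.5426, -0.018, 0.0384]
eef_rot: [3.142, 0.001, 3.02]
force: [0.2, 0.4, -1.1]
grip_width: 0.0569
grip_force: 25.0
time_s: 25.23
ee_pos: [0.5422, -0.0177, 0.0346]
eef_rot: [3.142, 0.0, 3.02]
force: [0.3, -0.6, -1.9]
grip_width: 0.0567
grip_force: 25.0
```

```bash
python3 -m pendant '[[[0,0,-0.1],0],[[0,0,0],0],[[0,0,0],0]]'; python3 -m pendant '[[[0,0,0],0],[[0,0,0],0],[[0,0,0],0],[[0,0,0],0],[[0,0,0],0],[[0,0,0],0],[[0,0,0],0],[[0,0,2],0],[[0,0,4],0],[[0,0,4],0],[[0,0,4],0],[[0,0,2],0],[[-4,0,0],0],[[-4,0,0],0],[[-4,0,0],0],[[-4,0,0],0],[[-2,0,0],0],[[0,0,0],0],[[0,0,0],0]]' 1
python3 - <<'E'
from h import *;from station import ctrl
t=ctrl.camera("top");s=ctrl.camera("side");import pickle;pickle.dump((t,s),open("e.pkl","wb"))
A=cv2.resize(t["color"][170:300,180:500],None,fx=2.4,fy=2.4);B=cv2.resize(s["color"][145:285,260:420],None,fx=2,fy=2)
o=np.zeros((A.shape[0]+B.shape[0],A.shape[1],3),np.uint8);o[:A.shape[0]]=A;o[A.shape[0]:,:B.shape[1]]=B
cv2.imwrite("pics/e.png",o[:,:,::-1])
def c(r,f,z,cc=t):
    m,k=mask(cc,r,f);q,rd=cv2.minEnclosingCircle(k);return np.array(q).round(1),round(rd,1),plane(cc,q,z).round(4)
print("tin",c((300,190,340,232),white,.077));print("cap",c((222,185,262,225),lambda h,s,v:red(h,s,v)&(v>150),.111))
print("candle",c((445,200,482,232),green,.02));print("ring target .529 -.376")
E
```

```text
time_s: 25.48
ee_pos: [0.5423, -0.0177, 0.0345]
eef_rot: [-3.142, 0.0, 3.02]
force: [-6.4, 1.2, 12.0]
grip_width: 0.0569
grip_force: 25.0
time_s: 27.07
ee_pos: [0.3621, -0.0178, 0.1941]
eef_rot: [-3.142, 0.002, 3.019]
force: [0.7, -0.1, 0.2]
grip_width: 0.0942
grip_force: 0.0
tin (array([318. , 212.5]), 12.1, array([ 0.5429, -0.0185,  0.077 ]))
cap (array([242.3, 216. ]), 16.8, array([0.537 , 0.1524, 0.111 ]))
candle (array([464.8, 215.7]), 7.4, array([ 0.5301, -0.3753,  0.02  ]))
ring target .529 -.376
```

View pics/e.png

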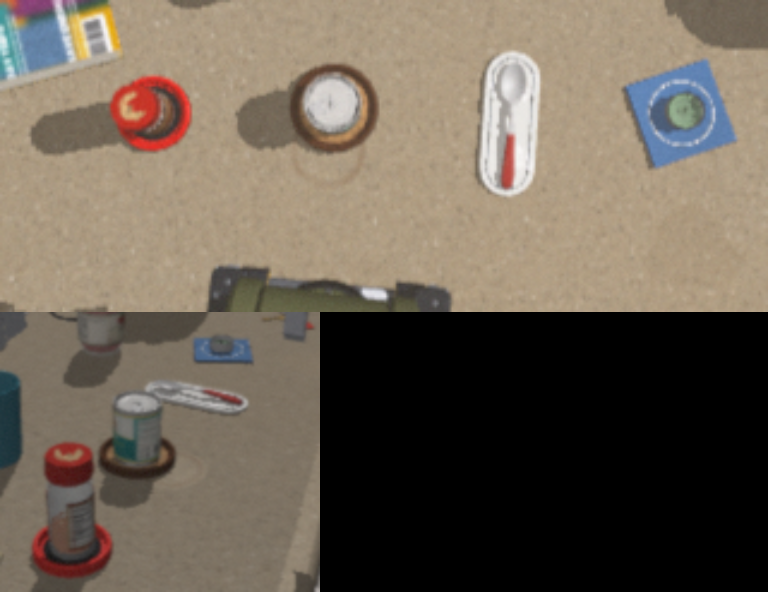

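Everything is on its stand: jar cap at crop (135,104), tin (332,102), spoon (510,125) and tea light (686,111). One last numeric check of the jar, then hand in.

Run:
```python
from h import *;from station import ctrl;import pickle
t,s=pickle.load(open("e.pkl","rb"))
print("cap seen ~(236.3,213.3), expect",proj(t,(.542,.170,.111)),plane(t,(236.3,213.3),.111))
if np.hypot(*(plane(t,(236.3,213.3),.111)[:2]-[.542,.17]))<.007: print(ctrl.hand_in())
```

```text
cap seen ~(236.3,213.3), expect [234.58281582 213.96952191] [0.54342126 0.16608036 0.111     ]
the job is handed in; nothing more can be done
None
```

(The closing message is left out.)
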